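Move the seasonings to the new rack in mirrored order

TASK

The cook is left-handed, so move the four seasonings from the old wooden rack with the square trays into the empty dark steel rack, one in each bay, in the reverse order from left to right: what stood at the left end goes to the right end, and so on along the row. Keep them upright, set them down gently on the floor of their bays, let go of them, and leave the salt cellar where it is.

Things in the scene. Friction and masses are not known exactly. Their poses are not given: they have to be found in the camera images.
- tall_mill: tall dark brown wooden pepper mill with a small metal knob on top, 58 mm in diameter, 170 mm high; its ball-shaped head, 123 to 159 mm above the origin, is 49 mm wide and does not turn (a good grasp at 141 mm). Loose, upright in its tray. Origin: centre of its underside, 18 mm above the worktop at the start; z up. 0.18 kg
- short_mill: shorter pale wooden pepper mill with a small metal knob on top, 58 mm in diameter, 140 mm high; its head, 102 to 129 mm above the origin, is 48 mm wide and does not turn (a good grasp at 115 mm). Loose, upright in its tray. Origin: centre of its underside, 18 mm above the worktop at the start; z up. 0.18 kg
- jar: closed jar with a label and a grey lid, 102 mm high; body 64 mm wide along its x, 72 mm along its y; lid 66 mm wide, 91 to 102 mm above the origin. Its x points across the row at the start (within 0.12 rad): grasp it that way, at about 85 mm, fingers before and behind the row. Loose, upright in its tray. Origin: centre of its underside, 18 mm above the worktop at the start; z up. 0.5 kg
- spice_jar: small round spice jar with a brown stopper, 41 mm in diameter, 96 mm high (glass body 78 mm high, stopper 35 mm wide); grasp the glass at about 65 mm. Loose, upright in its tray. Origin: centre of its underside, 18 mm above the worktop at the start; z up. 0.11 kg
- tray_tall_mill: square pale wooden tray of the old rack in which the tall mill stands at the start; fixed, so it marks where the tall mill stood. 86 x 86 mm, 14 mm high, walls 3 mm, open above. Origin: centre of its underside, 13 mm above the worktop; inner floor 5 mm above the origin. x across the row (away from the robot), y along the row to the left, z up; all four trays are turned alike
- tray_short_mill: square pale wooden tray of the old rack in which the short mill stands at the start; fixed, so it marks where the short mill stood. 86 x 86 mm, 14 mm high, walls 3 mm, open above. Origin: centre of its underside, 13 mm above the worktop; inner floor 5 mm above the origin. x across the row (away from the robot), y along the row to the left, z up; all four trays are turned alike
- tray_jar: square pale wooden tray of the old rack in which the jar stands at the start; fixed, so it marks where the jar stood. 86 x 86 mm, 14 mm high, walls 3 mm, open above. Origin: centre of its underside, 13 mm above the worktop; inner floor 5 mm above the origin. x across the row (away from the robot), y along the row to the left, z up; all four trays are turned alike
- tray_spice_jar: square pale wooden tray of the old rack in which the spice jar stands at the start; fixed, so it marks where the spice jar stood. 86 x 86 mm, 14 mm high, walls 3 mm, open above. Origin: centre of its underside, 13 mm above the worktop; inner floor 5 mm above the origin. x across the row (away from the robot), y along the row to the left, z up; all four trays are turned alike
- new_rack: low dark steel rack 94 x 366 mm, 18 mm high, fixed on the worktop beside the old rack; 4 mm walls divide it into four bays in a row, 86 x 86 mm inside. Origin: centre of its underside, at worktop height; x across the row (away from the robot), y along the row to the left, z up. Bay centres: x = 0, y = +135, +45, -45, -135 mm; bay floor 6 mm, wall tops 18 mm above the origin
- salt_cellar: round reddish wooden salt cellar, 86 mm in diameter, 70 mm high, loose on the worktop behind the racks; to be left alone. Origin: centre of its underside

How it is judged:
By the outcome, as a careful person would: the job done as asked, in the order asked, and still so for the second after the job is handed in, with the robot touching nothing.
It also fails if it takes over 99 s, if anything falls off the work surface, if the arm or the gripper's body presses on something with over 40 N, if the wrist force passes 120 N, or if a joint passes its speed limit or range.

ROBOT

A 6-joint arm with a two-finger parallel gripper is mounted at the origin on a cart in front of the work surface, level with it; the furniture and walls round the work are solid. World frame = base frame: x ahead of the robot, y to its left, z up, the work surface at z = 0. Lengths are in m, angles in rad, forces in N, time in s.
With the tool pointing down it reaches from about 0.2 to 0.875 m from the base axis. Payload 3.4 kg.
Tool frame: the origin (TCP) lies on the centre line of the jaws, within the pads' length; the fingertips stand 17 mm ahead of it and the grasp point (between the pads) lies 2 mm behind it; z points along the fingers, y is the line along which they close (so a half turn about z gives the same grasp; the last joint's range is limited). The gripper opens to 94 mm and grips with 3 to 60 N. Pads are 16 mm wide; open, the fingers measure 119 mm over their backs; the gripper's body (75 mm by 177 mm) begins 78 mm behind the grasp point.
Start: joints at [1.054, 0.276, 1.505, -0, 1.361, -0.121], TCP at [0.222, 0.531, 0.222] pointing down, gripper open.
Joint ranges: [-2.89, 2.89], [-0.75, 2.08], [0.22, 2.7], [-1.18, 4.32], [0.11, 2.71], [-2.7, 2.7]. Speed limits (rad/s): [2.57, 2.57, 3.14, 3.14, 3.14, 3.14].

INTERFACE

Orientations are given as a unit quaternion [x, y, z, w].
In Python, from plant import * gives the robot as it stands.
- The arm moves only by the shell command python3 -m inch 'ROWS' [FORCE]. ROWS is JSON, a list of rows, each an object with "delta_pos": the shift along the tool's x, y, z scaled (see below), a list of three; "dr": the turn, a rotation vector about the tool's x, y, z scaled (see below), a list of three; "hand": the gripper command: -1 is shut, 1 is fully open, values between are in proportion. A call has 1 to 5 rows; each row is the pose to reach, as a shift and turn from the pose commanded when the call began, along the tool's axes at that moment, turning the shorter way round; what a row does not reach only later rows make up. The controller multiplies each number of a shift by 250 mm and each number of a turn by pi rad. A row lasts 1/8 s, in which the tool goes at most 62.5 mm and 10.7 degrees, less where a joint would pass 70% of its speed; a pose out of reach is approached as far as the arm can. A call with a number of a shift or a turn outside -1 to 1 is refused whole. A call with a gripper value outside its range is refused whole. The fingers move at their own pace and stop on an object; FORCE is the grip in N (left out, the last holds). Time passes only in rows, so rows that repeat a pose let the fingers close. It gives the time, the measured TCP pose, the force, the opening and the grip force at its end, in the units of the state.
- get_obs(): the state, without advancing time (a new reading comes with each control period).
- get_image(name): name is "side" or "top"; returns (picture, depth): 384x512x3 uint8, blue, green, red; 384x512 float32, m along the optical axis (not along the pixel's ray), 0 where there is no reading.
- camera_params(name): a dict with "fx", "fy", "cx", "cy" (pixels), "T" (4x4, takes a point from camera to world coordinates). Camera axes: x right, y down, z forward; pixel columns grow to the right and rows downward; lengths in m; the calibration is good to about 2 mm. A picture is of the moment at which its call begins. camera_params takes no time and is no camera call.
- close_job(): hands the job in; it is judged then, once.
The state is a dict: "clock": time; "q": joint angles; "joint_vel": joint speeds; "joint_efforts": joint torques, N m; "position": TCP position; "tool_rot": TCP orientation; "contact_force": force on the tool from outside, world axes, zero at the start; "moment": the same for the moment, N m; "grip_width": finger opening in m; "gripper_force": force on a finger pad.
Only numpy, scipy, OpenCV 4.12 (cv2) and the standard library are available. Lean on these libraries where they do the work, as an engineer would, in place of code of your own. Each camera call takes 0.05 s, during which the arm holds its last target. There are 200 camera calls.

## Working session

There is one attempt and no reset: what is moved stays moved. The work goes in short steps, Python scripts to look and compute and a shell command to move; the robot and the scene stay as the last step left them, time stands still between calls to the robot, and variables do not carry over. Pictures are saved under pics/ and viewed, at most 14 in all, crops included, and the job is handed in when it is done.

```bash
ls; mkdir -p pics; python3 - <<'E'
from plant import *
import cv2,numpy as np
o=get_obs();print({k:np.round(v,4).tolist() for k,v in o.items()})
for n in("side","top"):
    im,d=get_image(n);cv2.imwrite(f"pics/{n}0.png",im);np.save(f"pics/{n}0.npy",d)
    p=camera_params(n);print(n,p["fx"],p["cx"],p["cy"],np.round(p["T"],3).tolist())
E
```

```text
pics
{'clock': 0.0, 'q': [1.054, 0.2766, 1.5061, -0.0, 1.3607, -0.121], 'joint_vel': [0.0003, -0.0005, -0.0004, -0.0009, 0.0007, -0.0015], 'joint_efforts': [0.0011, -40.459, -23.7227, 0.0701, 0.0345, -0.0001], 'position': [0.2214, 0.5301, 0.2216], 'tool_rot': [0.1966, 0.9805, -0.0008, -0.0003], 'contact_force': [-0.3542, 0.6758, -0.0496], 'moment': [-0.0172, 0.0083, -0.0148], 'gripper_force': 0.0, 'grip_width': 0.094}
side 439.16426499219983 252.11444211129805 192.34068786084046 [[0.321, -0.759, 0.566, -0.097], [-0.947, -0.257, 0.192, -0.21], [-0.0, -0.598, -0.801, 0.941], [0.0, 0.0, 0.0, 1.0]]
top 365.7316032177073 252.89696542811572 182.23637424558007 [[-0.014, -0.993, 0.12, 0.447], [-1.0, 0.014, -0.002, 0.012], [-0.0, -0.12, -0.993, 1.071], [0.0, 0.0, 0.0, 1.0]]
```

View pics/top0.png

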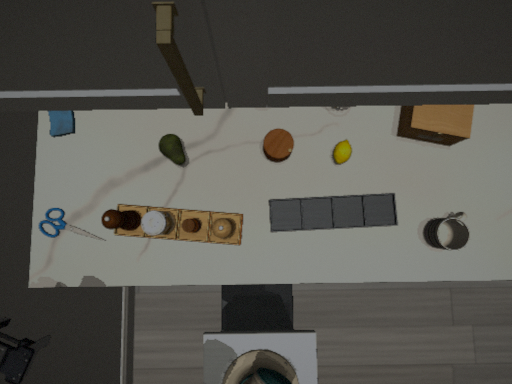

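View pics/side0.png

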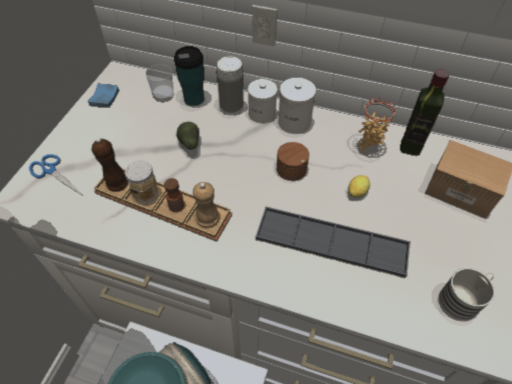

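Left to right (left = image left, +y) the old rack at top-view pixels (115–242, 205–243) holds the tall mill, jar, spice jar and short mill. The dark rack is at (270–396, 195–230) and the salt cellar at (278,145). Now I'll measure.

```bash
cat > h.py <<'E'
import numpy as np,cv2
from plant import *
def cloud(n,d):
    p=camera_params(n);v,u=np.mgrid[:384,:512]
    c=np.stack([(u-p["cx"])/p["fx"]*d,(v-p["cy"])/p["fy"]*d,d],-1)
    T=np.array(p["T"]);w=c@T[:3,:3].T+T[:3,3];w[d<=0]=np.nan;return w
def psi():
    from scipy.spatial.transform import Rotation as R
    M=R.from_quat(get_obs()["tool_rot"]).as_matrix();return M
E
python3 - <<'E'
from h import *
for n in("top","side"):
    im=cv2.imread(f"pics/{n}0.png");w=cloud(n,np.load(f"pics/{n}0.npy"));x,y,z=np.moveaxis(w,-1,0)
    hsv=cv2.cvtColor(im,cv2.COLOR_BGR2HSV)
    print(n,"table z",np.nanmedian(z[(x>.55)&(x<.6)&(abs(y)<.2)]))
    def rect(m,name):
        m=cv2.morphologyEx(m.astype(np.uint8),cv2.MORPH_OPEN,np.ones((3,3)))
        k,l,s,c=cv2.connectedComponentsWithStats(m);i=1+np.argmax(s[1:,4]);q=w[l==i]
        q=q[~np.isnan(q[:,0])]
        r=cv2.minAreaRect((q[:,:2]*1000).astype(np.float32));print(name,r,"z",np.percentile(q[:,2],[5,50,95]))
    rect((hsv[...,2]<90)&(y<-.02)&(y>-.46)&(x>.38)&(x<.62)&(z<.04),"new")
    rect((z>.012)&(z<.2)&(y<.5)&(y>.0)&(x>.35)&(x<.55) if n=="top" else (hsv[...,1]>70)&(z>.005)&(z<.04)&(y<.5)&(y>.0)&(x>.35)&(x<.55),"old")
    # objects above 0.07
    m=((z>.06)&(y<.5)&(y>-.1)&(x>.35)&(x<.75)&(z<.22)).astype(np.uint8)
    k,l,s,c=cv2.connectedComponentsWithStats(m)
    for i in range(1,k):
        if s[i,4]>15:
            q=w[l==i];t=np.percentile(q[:,2],98)
            tt=q[q[:,2]>t-.012]
            print(c[i].round(),s[i,4],"top",t.round(3),"xy mid",((tt.max(0)+tt.min(0))/2)[:2].round(4),"ext",(tt.max(0)-tt.min(0))[:2].round(3))
E
```

```text
top table z 0.00011263934503658035
new ((487.1265869140625, -221.48318481445312), (93.93451690673828, 371.5770263671875), 2.147512912750244) z [0.0017534  0.0051619  0.01698239]
old ((456.76177978515625, 226.98703002929688), (357.5921936035156, 87.55943298339844), 84.65390014648438) z [0.01302547 0.03885249 0.16629538]
[277. 143.] 716 top 0.07 xy mid [ 0.6779 -0.0595] ext [0.084 0.081]
[170. 147.] 281 top 0.069 xy mid [0.6699 0.2412] ext [0.075 0.06 ]
[117. 219.] 549 top 0.182 xy mid [0.4719 0.3673] ext [0.032 0.029]
[155. 223.] 603 top 0.119 xy mid [0.4603 0.2726] ext [0.062 0.065]
[189. 225.] 197 top 0.113 xy mid [0.4538 0.1835] ext [0.031 0.035]
[221. 228.] 309 top 0.154 xy mid [0.4462 0.0942] ext [0.028 0.033]
side table z -0.0006262592121316635
new ((485.0039978027344, -218.1160430908203), (96.74596405029297, 359.77490234375), 2.376729965209961) z [0.00292024 0.00611408 0.0171974 ]
old ((455.622802734375, 225.51138305664062), (362.4867248535156, 90.10100555419922), 84.58047485351562) z [0.01022058 0.01686223 0.03083997]
[188. 131.] 228 top 0.069 xy mid [0.6702 0.2392] ext [0.075 0.061]
[107. 159.] 785 top 0.181 xy mid [0.4678 0.3639] ext [0.035 0.035]
[293. 154.] 638 top 0.071 xy mid [ 0.6782 -0.0598] ext [0.087 0.08 ]
[141. 177.] 829 top 0.119 xy mid [0.4609 0.2706] ext [0.069 0.064]
[173. 190.] 338 top 0.114 xy mid [0.4535 0.1815] ext [0.034 0.035]
[205. 199.] 620 top 0.153 xy mid [0.4431 0.0916] ext [0.036 0.035]
```

```bash
cat >> h.py <<'E'
def to(x,y,z,yaw):
    """print numbers for a move to world TCP xyz with tool y at yaw deg from world x, tool down"""
    from scipy.spatial.transform import Rotation as R
    o=get_obs();A=R.from_quat(o["tool_rot"]);c,s=np.cos(np.radians(yaw)),np.sin(np.radians(yaw))
    B=R.from_matrix(np.array([[-s,c,0],[c,s,0],[0,0,-1]]).T if 0 else np.column_stack([[-s,c,0],[c,s,0],[0,0,-1]]))
    d=A.inv().apply(np.array([x,y,z])-o["position"])/.25
    print("pos",np.round(o["position"],4),"t",round(o["clock"],2),"d",d.round(3),"dr",((A.inv()*B).as_rotvec()/np.pi).round(3),"w",round(o["grip_width"],4),"F",np.round(o["contact_force"],1))
E
python3 -m inch '[{"delta_pos":[-0.58,-0.11,-0.3],"dr":[0,0,0.222],"hand":1},{"delta_pos":[-0.58,-0.11,-0.3],"dr":[0,0,0.222],"hand":1},{"delta_pos":[-0.58,-0.11,-0.3],"dr":[0,0,0.222],"hand":1},{"delta_pos":[-0.58,-0.11,-0.3],"dr":[0,0,0.222],"hand":1}]' 20
python3 -c "
from h import *
to(.470,.3655,.26,-5.4)"
```

```text
clock: 0.6
position: [0.3477, 0.4482, 0.2988]
tool_rot: [0.523, 0.852, 0.001, 0.001]
contact_force: [-0.3, 0.6, 0.3]
grip_width: 0.0938
gripper_force: 0.0
pos [0.3477 0.4482 0.2988] t 0.6 d [-0.516  0.286  0.156] dr [ 0.001 -0.     0.179] w 0.0938 F [-0.3  0.6  0.3]
```

```bash

python3 -m inch '[{"delta_pos":[-0.516,0.286,0.15],"dr":[0,0,0.179],"hand":1},{"delta_pos":[-0.516,0.286,0.15],"dr":[0,0,0.179],"hand":1},{"delta_pos":[-0.516,0.286,0.15],"dr":[0,0,0.179],"hand":1},{"delta_pos":[-0.516,0.286,0.15],"dr":[0,0,0.179],"hand":1},{"delta_pos":[-0.516,0.286,0.15],"dr":[0,0,0.179],"hand":1}]'
python3 -c "
from h import *
to(.470,.3655,.157,-5.4)
im,d=get_image('side');cv2.imwrite('pics/s1.png',cv2.resize(im[80:280,40:300],None,fx=3,fy=3))"
```

```text
clock: 1.23
position: [0.4669, 0.3681, 0.26]
tool_rot: [0.736, 0.677, -0.0, -0.001]
contact_force: [-0.2, 0.4, 0.3]
grip_width: 0.0938
gripper_force: 0.0
pos [0.4669 0.3681 0.26  ] t 1.23 d [-0.01   0.014  0.412] dr [-0.    -0.     0.004] w 0.0938 F [-0.2  0.4  0.3]
```

View pics/s1.png

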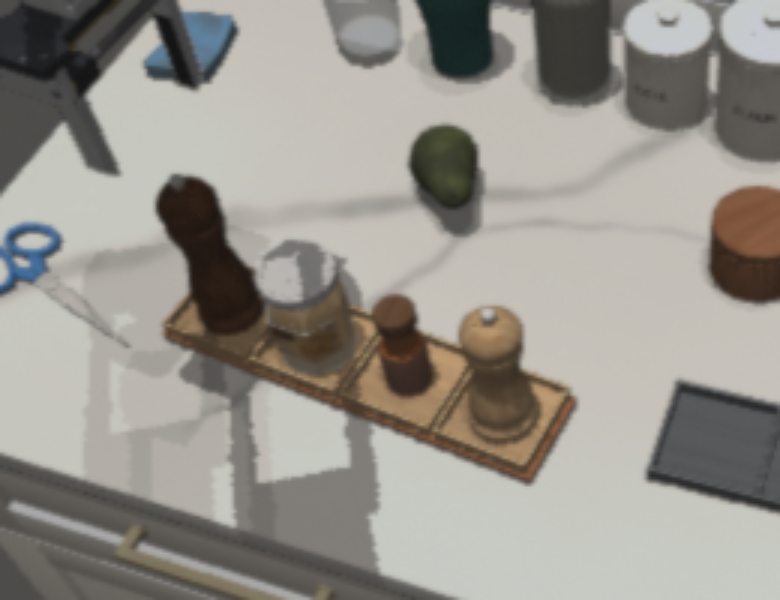

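The picture shows the open gripper above and to the left of the mill (finger midpoint near crop (148,125)). That matches the projected TCP, so I'll go down and grasp.

```bash

python3 -m inch '[{"delta_pos":[-0.01,0.014,0.1],"dr":[0,0,0.004],"hand":1},{"delta_pos":[-0.01,0.014,0.26],"dr":[0,0,0.004],"hand":1},{"delta_pos":[-0.01,0.014,0.41],"dr":[0,0,0.004],"hand":1},{"delta_pos":[-0.01,0.014,0.412],"dr":[0,0,0.004],"hand":1},{"delta_pos":[-0.01,0.014,0.412],"dr":[0,0,0.004],"hand":1}]'
python3 -m inch '[{"delta_pos":[0,0,0],"dr":[0,0,0],"hand":-0.3},{"delta_pos":[0,0,0],"dr":[0,0,0],"hand":-1},{"delta_pos":[0,0,0],"dr":[0,0,0],"hand":-1},{"delta_pos":[0,0,0],"dr":[0,0,0],"hand":-1},{"delta_pos":[0,0,0],"dr":[0,0,0],"hand":-1}]' 20
python3 -c "
from h import *
to(.491,-.3544,.36,2.2)"
```

```text
clock: 1.9
position: [0.4712, 0.366, 0.1587]
tool_rot: [0.74, 0.673, 0.001, 0.0]
contact_force: [-0.6, -0.4, -0.1]
grip_width: 0.0938
gripper_force: 0.0
clock: 2.52
position: [0.471, 0.3647, 0.157]
tool_rot: [0.741, 0.672, 0.0, -0.0]
contact_force: [0.5, 0.4, 0.8]
grip_width: 0.0478
gripper_force: 20.1
pos [0.471  0.3647 0.157 ] t 2.52 d [-2.855  0.359 -0.812] dr [ 0.    -0.    -0.043] w 0.0478 F [0.5 0.4 0.8]
```

```bash

python3 -m inch '[{"delta_pos":[0,0,-0.05],"dr":[0,0,0],"hand":-1},{"delta_pos":[0,0,-0.2],"dr":[0,0,0],"hand":-1},{"delta_pos":[0,0,-0.4],"dr":[0,0,-0.02],"hand":-1},{"delta_pos":[0,0,-0.6],"dr":[0,0,-0.043],"hand":-1},{"delta_pos":[0,0,-0.8],"dr":[0,0,-0.043],"hand":-1}]'
python3 -m inch '[{"delta_pos":[-0.05,0,0],"dr":[0,0,0],"hand":-1},{"delta_pos":[-0.2,0.0,0],"dr":[0,0,0],"hand":-1},{"delta_pos":[-0.4,0,0],"dr":[0,0,0],"hand":-1},{"delta_pos":[-0.6,0,0],"dr":[0,0,0],"hand":-1},{"delta_pos":[-0.8,0,0],"dr":[0,0,0],"hand":-1}]'
python3 -c "
from h import *
to(.491,-.3544,.36,2.2)"
```

```text
clock: 3.15
position: [0.4706, 0.3646, 0.3593]
tool_rot: [0.694, 0.72, 0.0, 0.0]
contact_force: [0.4, -0.3, -2.5]
grip_width: 0.0475
gripper_force: 20.0
clock: 3.78
position: [0.4773, 0.1628, 0.3554]
tool_rot: [0.694, 0.72, -0.001, -0.001]
contact_force: [1.2, -0.1, -1.0]
grip_width: 0.0473
gripper_force: 20.0
pos [0.4773 0.1628 0.3554] t 3.77 d [-2.07  -0.024 -0.017] dr [-0.001  0.    -0.   ] w 0.0473 F [ 1.2 -0.1 -1. ]
```

```bash

python3 -m inch '[{"delta_pos":[-0.2,0,0],"dr":[0,0,0],"hand":-1},{"delta_pos":[-0.4,0.0,0],"dr":[0,0,0],"hand":-1},{"delta_pos":[-0.6,0,0],"dr":[0,0,0],"hand":-1},{"delta_pos":[-0.8,0,0],"dr":[0,0,0],"hand":-1},{"delta_pos":[-1,0,0],"dr":[0,0,0],"hand":-1}]'
python3 -m inch '[{"delta_pos":[-0.2,0,0],"dr":[0,0,0],"hand":-1},{"delta_pos":[-0.4,0,0],"dr":[0,0,0],"hand":-1},{"delta_pos":[-0.6,-0.01,0],"dr":[0,0,0],"hand":-1},{"delta_pos":[-0.8,-0.02,0],"dr":[0,0,0],"hand":-1},{"delta_pos":[-0.98,-0.02,0],"dr":[0,0,0],"hand":-1}]'
python3 -m inch '[{"delta_pos":[0,0,0],"dr":[0,0,0],"hand":-1},{"delta_pos":[0,0,0],"dr":[0,0,0],"hand":-1}]'
python3 -c "
from h import *
to(.491,-.3544,.146,2.2)
im,d=get_image('side');cv2.imwrite('pics/s2.png',cv2.resize(im[60:300,220:470],None,fx=2.4,fy=2.4))"
```

```text
clock: 4.4
position: [0.4866, -0.0865, 0.3555]
tool_rot: [0.694, 0.72, -0.001, -0.001]
contact_force: [0.5, -0.5, -2.1]
grip_width: 0.0479
gripper_force: 20.0
clock: 5.03
position: [0.4907, -0.3315, 0.3553]
tool_rot: [0.694, 0.72, -0.0, -0.002]
contact_force: [0.7, 0.3, -1.9]
grip_width: 0.0477
gripper_force: 20.0
clock: 5.28
position: [0.4914, -0.3291, 0.3556]
tool_rot: [0.694, 0.72, 0.0, -0.002]
contact_force: [0.5, 0.3, -1.3]
grip_width: 0.0476
gripper_force: 20.0
pos [ 0.4914 -0.3291  0.3556] t 5.28 d [-0.104 -0.004  0.838] dr [-0.001 -0.001 -0.   ] w 0.0476 F [ 0.5  0.3 -1.3]
```

View pics/s2.png

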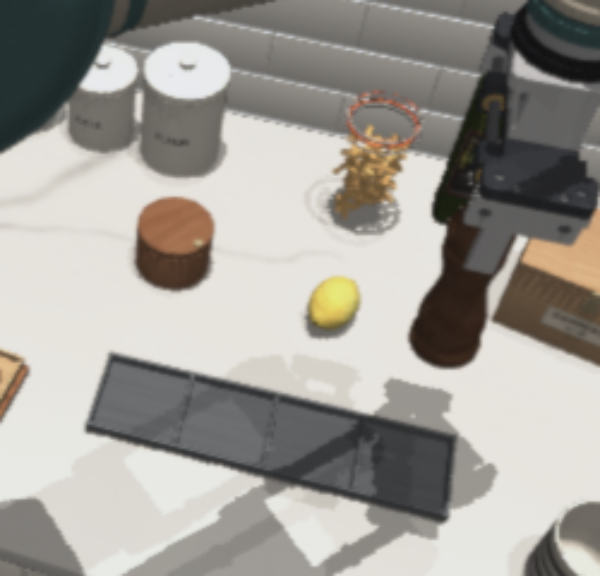

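The mill hangs upright in the gripper, its base at crop (450,350) above the right part of the rack. The empty rack spans (88,355)–(455,520). Lowering now.

```bash

python3 -m inch '[{"delta_pos":[-0.104,-0.004,0.1],"dr":[0,0,0],"hand":-1},{"delta_pos":[-0.104,-0.004,0.28],"dr":[0,0,0],"hand":-1},{"delta_pos":[-0.104,-0.004,0.46],"dr":[0,0,0],"hand":-1},{"delta_pos":[-0.104,-0.004,0.64],"dr":[0,0,0],"hand":-1},{"delta_pos":[-0.104,-0.004,0.76],"dr":[0,0,0],"hand":-1}]'
python3 -m inch '[{"delta_pos":[0,0,0.0],"dr":[0,0,0],"hand":-1},{"delta_pos":[0,0,0],"dr":[0,0,0],"hand":-1}]'
python3 -c "
from h import *
to(.491,-.3544,.145,2.2)"
```

```text
clock: 5.95
position: [0.4914, -0.3533, 0.1651]
tool_rot: [0.693, 0.721, 0.0, -0.001]
contact_force: [0.4, 1.0, -1.7]
grip_width: 0.0475
gripper_force: 20.0
clock: 6.2
position: [0.4931, -0.3557, 0.1686]
tool_rot: [0.693, 0.721, 0.0, 0.001]
contact_force: [0.9, -0.2, -0.4]
grip_width: 0.0477
gripper_force: 20.0
pos [ 0.4931 -0.3557  0.1686] t 6.2 d [ 0.006 -0.008  0.094] dr [0.001 0.001 0.   ] w 0.0477 F [ 0.9 -0.2 -0.4]
```

```bash

python3 -m inch '[{"delta_pos":[0.004,-0.006,0.03],"dr":[0,0,0],"hand":-1},{"delta_pos":[0.004,-0.006,0.055],"dr":[0,0,0],"hand":-1},{"delta_pos":[0.004,-0.006,0.07],"dr":[0,0,0],"hand":-1},{"delta_pos":[0.004,-0.006,0.078],"dr":[0,0,0],"hand":-1},{"delta_pos":[0.004,-0.006,0.082],"dr":[0,0,0],"hand":-1}]'
python3 -m inch '[{"delta_pos":[0,0,0.003],"dr":[0,0,0],"hand":-1},{"delta_pos":[0,0,0.006],"dr":[0,0,0],"hand":-1}]'
python3 -m inch '[{"delta_pos":[0,0,0.002],"dr":[0,0,0],"hand":-1},{"delta_pos":[0,0,0.004],"dr":[0,0,0],"hand":-1}]'

```

```text
clock: 6.82
position: [0.4908, -0.3558, 0.1474]
tool_rot: [0.694, 0.72, -0.0, 0.001]
contact_force: [-2.1, -1.1, 6.2]
grip_width: 0.0472
gripper_force: 20.0
clock: 7.08
position: [0.4909, -0.3566, 0.1472]
tool_rot: [0.694, 0.72, -0.001, 0.002]
contact_force: [-2.3, -0.7, 10.7]
grip_width: 0.0475
gripper_force: 20.0
clock: 7.32
position: [0.491, -0.3572, 0.1471]
tool_rot: [0.693, 0.72, -0.001, 0.003]
contact_force: [-2.7, -0.9, 13.5]
grip_width: 0.0476
gripper_force: 20.0
```

```bash

python3 -m inch '[{"delta_pos":[0,0,-0.004],"dr":[0,0,0],"hand":-1},{"delta_pos":[0,0,-0.006],"dr":[0,0,0],"hand":0.1},{"delta_pos":[0,0,-0.006],"dr":[0,0,0],"hand":0.4},{"delta_pos":[0,0,-0.006],"dr":[0,0,0],"hand":1},{"delta_pos":[0,0,-0.006],"dr":[0,0,0],"hand":1}]'
python3 -m inch '[{"delta_pos":[0,0,-0.05],"dr":[0,0,0],"hand":1},{"delta_pos":[0,0,-0.2],"dr":[0,0,0],"hand":1},{"delta_pos":[0,0,-0.4],"dr":[0,0,0],"hand":1},{"delta_pos":[0.2,0,-0.4],"dr":[0,0,0],"hand":1},{"delta_pos":[0.45,0,-0.4],"dr":[0,0,0],"hand":1}]'
python3 -c "
from h import *
to(.4605,.2715,.25,-5.4)
im,d=get_image('side');cv2.imwrite('pics/s3.png',cv2.resize(im[60:300,220:470],None,fx=2.4,fy=2.4))
w=cloud('side',d);x,y,z=np.moveaxis(w,-1,0);q=w[(z>.14)&(z<.18)&(abs(x-.49)<.05)&(abs(y+.3544)<.05)];print(len(q),np.median(q,0),np.nanmax(q,0))"
```

```text
clock: 7.95
position: [0.4906, -0.3548, 0.1451]
tool_rot: [0.694, 0.72, 0.0, -0.0]
contact_force: [-0.6, -0.8, 1.0]
grip_width: 0.0779
gripper_force: 0.0
clock: 8.57
position: [0.487, -0.2426, 0.247]
tool_rot: [0.695, 0.719, 0.0, 0.002]
contact_force: [-0.0, 0.2, -0.1]
grip_width: 0.094
gripper_force: 0.0
pos [ 0.487  -0.2426  0.247 ] t 8.57 d [ 2.059 -0.033 -0.015] dr [0.001 0.    0.041] w 0.094 F [-0.   0.2 -0.1]
406 [ 0.48086749 -0.35479432  0.15721774] [ 0.50640254 -0.33289193  0.17679033]
```

View pics/s3.png

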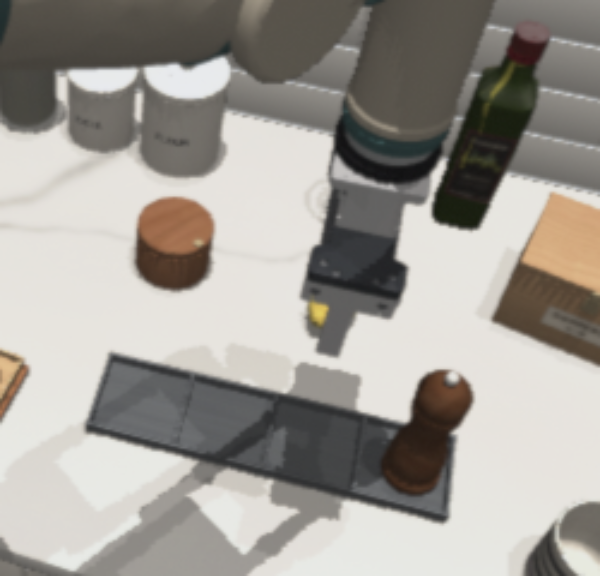

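The mill stands upright within the right-hand bay (base near crop (412,475)). Next is the jar.

```bash

python3 -m inch '[{"delta_pos":[0.2,0,0],"dr":[0,0,0],"hand":1},{"delta_pos":[0.4,0,0],"dr":[0,0,0],"hand":1},{"delta_pos":[0.6,0,0],"dr":[0,0,0],"hand":1},{"delta_pos":[0.8,-0.01,0],"dr":[0,0,0],"hand":1},{"delta_pos":[1,-0.015,0],"dr":[0,0,0],"hand":1}]'
python3 -m inch '[{"delta_pos":[0.22,0,0],"dr":[0,0,0],"hand":1},{"delta_pos":[0.44,0,0],"dr":[0,0,0],"hand":1},{"delta_pos":[0.66,0,0],"dr":[0,0,0.01],"hand":1},{"delta_pos":[0.85,-0.01,0],"dr":[0,0,0.03],"hand":1},{"delta_pos":[1,-0.02,0],"dr":[0,0,0.041],"hand":1}]'
python3 -m inch '[{"delta_pos":[0,0,0],"dr":[0,0,0],"hand":1},{"delta_pos":[0,0,0],"dr":[0,0,0],"hand":1}]'
python3 -c "
from h import *
to(.4605,.2715,.101,-5.4)"
```

```text
clock: 9.25
position: [0.4732, 0.0086, 0.2465]
tool_rot: [0.694, 0.72, 0.001, 0.001]
contact_force: [0.2, -0.3, -0.0]
grip_width: 0.0938
gripper_force: 0.0
clock: 9.88
position: [0.4587, 0.2588, 0.2464]
tool_rot: [0.739, 0.674, 0.001, 0.0]
contact_force: [-0.4, -0.3, 0.5]
grip_width: 0.0939
gripper_force: 0.0
clock: 10.12
position: [0.4589, 0.2562, 0.2459]
tool_rot: [0.738, 0.674, -0.0, 0.0]
contact_force: [0.3, 0.2, -0.7]
grip_width: 0.0941
gripper_force: 0.0
pos [0.4589 0.2562 0.2459] t 10.12 d [0.062 0.001 0.579] dr [0.    0.    0.001] w 0.0941 F [ 0.3  0.2 -0.7]
```

```bash

python3 -m inch '[{"delta_pos":[0.062,0,0.1],"dr":[0,0,0],"hand":1},{"delta_pos":[0.062,0,0.25],"dr":[0,0,0],"hand":1},{"delta_pos":[0.062,0,0.4],"dr":[0,0,0],"hand":1},{"delta_pos":[0.062,0,0.52],"dr":[0,0,0],"hand":1},{"delta_pos":[0.062,0,0.578],"dr":[0,0,0],"hand":1}]'
python3 -m inch '[{"delta_pos":[0,0,0],"dr":[0,0,0],"hand":0.6},{"delta_pos":[0,0,0],"dr":[0,0,0],"hand":0.3},{"delta_pos":[0,0,0],"dr":[0,0,0],"hand":-1},{"delta_pos":[0,0,0],"dr":[0,0,0],"hand":-1},{"delta_pos":[0,0,0],"dr":[0,0,0],"hand":-1}]' 30
python3 -c "
from h import *
to(.4877,-.2645,.25,2.2)"
```

```text
clock: 10.75
position: [0.4598, 0.2705, 0.0998]
tool_rot: [0.739, 0.674, -0.001, -0.0]
contact_force: [0.2, 0.2, -0.1]
grip_width: 0.0938
gripper_force: 0.0
clock: 11.38
position: [0.4612, 0.2725, 0.1022]
tool_rot: [0.738, 0.674, 0.001, 0.001]
contact_force: [0.6, -0.7, 4.9]
grip_width: 0.0653
gripper_force: 30.0
pos [0.4612 0.2725 0.1022] t 11.38 d [-2.129  0.302 -0.593] dr [ 0.001 -0.    -0.041] w 0.0653 F [ 0.6 -0.7  4.9]
```

```bash

python3 -m inch '[{"delta_pos":[0,0,-0.05],"dr":[0,0,0],"hand":-1},{"delta_pos":[0,0,-0.2],"dr":[0,0,0],"hand":-1},{"delta_pos":[0,0,-0.4],"dr":[0,0,-0.02],"hand":-1},{"delta_pos":[0,0,-0.6],"dr":[0,0,-0.041],"hand":-1},{"delta_pos":[0,0,-0.76],"dr":[0,0,-0.041],"hand":-1}]'
python3 -m inch '[{"delta_pos":[-0.05,0,0],"dr":[0,0,0],"hand":-1},{"delta_pos":[-0.2,0.01,0],"dr":[0,0,0],"hand":-1},{"delta_pos":[-0.4,0.015,0],"dr":[0,0,0],"hand":-1},{"delta_pos":[-0.6,0.02,0],"dr":[0,0,0],"hand":-1},{"delta_pos":[-0.8,0.02,0],"dr":[0,0,0],"hand":-1}]'
python3 -m inch '[{"delta_pos":[-0.2,0,0],"dr":[0,0,0],"hand":-1},{"delta_pos":[-0.4,0,0],"dr":[0,0,0],"hand":-1},{"delta_pos":[-0.6,0,0],"dr":[0,0,0],"hand":-1},{"delta_pos":[-0.8,0,0],"dr":[0,0,0],"hand":-1},{"delta_pos":[-0.95,0,0],"dr":[0,0,0],"hand":-1}]'
python3 -m inch '[{"delta_pos":[-0.13,0,0],"dr":[0,0,0],"hand":-1},{"delta_pos":[-0.26,0,0],"dr":[0,0,0],"hand":-1},{"delta_pos":[-0.34,0,0],"dr":[0,0,0],"hand":-1},{"delta_pos":[-0.34,0,0],"dr":[0,0,0],"hand":-1},{"delta_pos":[-0.34,0,0],"dr":[0,0,0],"hand":-1}]'
python3 -c "
from h import *
to(.4877,-.2645,.090,2.2)
im,d=get_image('side');cv2.imwrite('pics/s4.png',cv2.resize(im[60:300,220:470],None,fx=2.4,fy=2.4))"
```

```text
clock: 12.0
position: [0.4594, 0.2721, 0.2925]
tool_rot: [0.693, 0.721, -0.0, -0.0]
contact_force: [0.3, 0.4, -6.1]
grip_width: 0.0659
gripper_force: 30.0
clock: 12.62
position: [0.4705, 0.0703, 0.2878]
tool_rot: [0.694, 0.72, -0.002, -0.002]
contact_force: [0.1, 0.3, -5.1]
grip_width: 0.0658
gripper_force: 30.0
clock: 13.25
position: [0.4793, -0.1667, 0.2876]
tool_rot: [0.694, 0.72, -0.001, -0.003]
contact_force: [0.3, 0.7, -5.1]
grip_width: 0.0657
gripper_force: 30.0
clock: 13.88
position: [0.4844, -0.2484, 0.2902]
tool_rot: [0.693, 0.72, 0.0, -0.001]
contact_force: [-0.3, 0.3, -5.4]
grip_width: 0.0654
gripper_force: 30.0
pos [ 0.4844 -0.2484  0.2902] t 13.88 d [-0.067  0.012  0.801] dr [-0.    -0.001 -0.   ] w 0.0654 F [-0.3  0.3 -5.4]
```

View pics/s4.png

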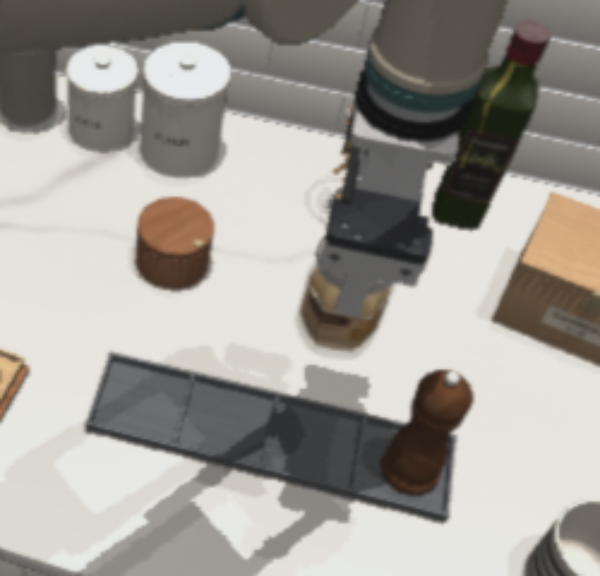

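The jar hangs level above bay 3 (jar base near crop (340,340)) and the bay below it is clear.

```bash

python3 -m inch '[{"delta_pos":[-0.05,0.01,0.05],"dr":[0,0,0],"hand":-1},{"delta_pos":[-0.067,0.012,0.2],"dr":[0,0,0],"hand":-1},{"delta_pos":[-0.067,0.012,0.38],"dr":[0,0,0],"hand":-1},{"delta_pos":[-0.067,0.012,0.56],"dr":[0,0,0],"hand":-1},{"delta_pos":[-0.067,0.012,0.68],"dr":[0,0,0],"hand":-1}]'
python3 -m inch '[{"delta_pos":[0,0,0.0],"dr":[0,0,0],"hand":-1},{"delta_pos":[0,0,0],"dr":[0,0,0],"hand":-1}]'
python3 -c "
from h import *
to(.4877,-.2645,.089,2.2)"
```

```text
clock: 14.55
position: [0.4875, -0.2655, 0.1181]
tool_rot: [0.693, 0.721, -0.0, -0.001]
contact_force: [-0.2, -0.5, -4.4]
grip_width: 0.0656
gripper_force: 30.0
clock: 14.8
position: [0.4896, -0.267, 0.1219]
tool_rot: [0.693, 0.72, 0.0, 0.001]
contact_force: [0.3, 0.7, -5.0]
grip_width: 0.0652
gripper_force: 30.0
pos [ 0.4896 -0.267   0.1219] t 14.8 d [ 0.01  -0.007  0.132] dr [ 0.001  0.    -0.   ] w 0.0652 F [ 0.3  0.7 -5. ]
```

```bash

python3 -m inch '[{"delta_pos":[0.005,-0.004,0.03],"dr":[0,0,0],"hand":-1},{"delta_pos":[0.005,-0.004,0.06],"dr":[0,0,0],"hand":-1},{"delta_pos":[0.005,-0.004,0.085],"dr":[0,0,0],"hand":-1},{"delta_pos":[0.005,-0.004,0.105],"dr":[0,0,0],"hand":-1},{"delta_pos":[0.005,-0.004,0.115],"dr":[0,0,0],"hand":-1}]'
python3 -m inch '[{"delta_pos":[0,0,0.003],"dr":[0,0,0],"hand":-1},{"delta_pos":[0,0,0.006],"dr":[0,0,0],"hand":-1}]'
python3 -m inch '[{"delta_pos":[0,0,0.003],"dr":[0,0,0],"hand":-1},{"delta_pos":[0,0,0.006],"dr":[0,0,0],"hand":-1}]'

```

```text
clock: 15.42
position: [0.4873, -0.2651, 0.0921]
tool_rot: [0.694, 0.72, -0.0, -0.0]
contact_force: [-3.4, 2.6, 8.7]
grip_width: 0.0655
gripper_force: 30.0
clock: 15.68
position: [0.4873, -0.2651, 0.0921]
tool_rot: [0.694, 0.72, -0.0, 0.0]
contact_force: [-2.8, 2.6, 9.7]
grip_width: 0.0651
gripper_force: 30.0
clock: 15.92
position: [0.4873, -0.2651, 0.0921]
tool_rot: [0.694, 0.72, -0.0, 0.0]
contact_force: [-5.6, 3.2, 18.1]
grip_width: 0.0655
gripper_force: 30.0
```

```bash

python3 -m inch '[{"delta_pos":[0,0,-0.006],"dr":[0,0,0],"hand":-1},{"delta_pos":[0,0,-0.01],"dr":[0,0,0],"hand":0.5},{"delta_pos":[0,0,-0.01],"dr":[0,0,0],"hand":0.8},{"delta_pos":[0,0,-0.01],"dr":[0,0,0],"hand":1},{"delta_pos":[0,0,-0.01],"dr":[0,0,0],"hand":1}]'
python3 -m inch '[{"delta_pos":[0,0,-0.05],"dr":[0,0,0],"hand":1},{"delta_pos":[0,0,-0.2],"dr":[0,0,0],"hand":1},{"delta_pos":[0,0,-0.4],"dr":[0,0,0],"hand":1},{"delta_pos":[0,0,-0.6],"dr":[0,0,0],"hand":1},{"delta_pos":[0.25,0,-0.6],"dr":[0,0,0],"hand":1}]'
python3 -c "
from h import *
to(.4537,.1825,.22,-5.4)
im,d=get_image('top');cv2.imwrite('pics/t5.png',cv2.resize(im[120:300,230:450],None,fx=2.7,fy=2.7))"
```

```text
clock: 16.55
position: [0.4877, -0.2652, 0.0915]
tool_rot: [0.694, 0.72, 0.0, 0.0]
contact_force: [-0.0, -0.0, 0.0]
grip_width: 0.0933
gripper_force: 0.0
clock: 17.18
position: [0.4886, -0.2066, 0.2468]
tool_rot: [0.695, 0.719, 0.001, 0.006]
contact_force: [-0.0, 0.5, -0.3]
grip_width: 0.094
gripper_force: 0.0
pos [ 0.4886 -0.2066  0.2468] t 17.18 d [ 1.561 -0.089  0.095] dr [0.003 0.002 0.04 ] w 0.094 F [-0.   0.5 -0.3]
```

View pics/t5.png

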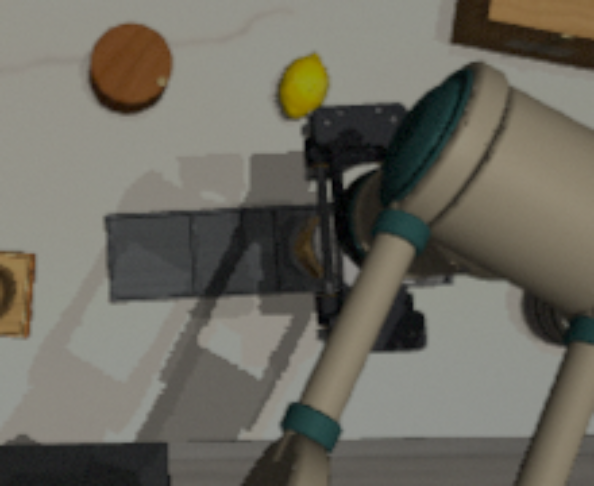

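The arm hides most of the view; the visible part of the jar, at crop (305,245), is inside bay 3. I'll check it properly later. Next, the spice jar.

```bash

python3 -m inch '[{"delta_pos":[0.22,0,0],"dr":[0,0,0],"hand":1},{"delta_pos":[0.44,-0.01,0],"dr":[0,0,0],"hand":1},{"delta_pos":[0.66,-0.02,0],"dr":[0,0,0],"hand":1},{"delta_pos":[0.84,-0.03,0],"dr":[0,0,0],"hand":1},{"delta_pos":[1,-0.04,0],"dr":[0,0,0],"hand":1}]'
python3 -m inch '[{"delta_pos":[0.2,-0.02,0],"dr":[0,0,0.02],"hand":1},{"delta_pos":[0.4,-0.03,0],"dr":[0,0,0.04],"hand":1},{"delta_pos":[0.5,-0.04,0],"dr":[0,0,0.04],"hand":1},{"delta_pos":[0.5,-0.04,0],"dr":[0,0,0.04],"hand":1},{"delta_pos":[0.5,-0.04,0],"dr":[0,0,0.04],"hand":1}]'
python3 -c "
from h import *
to(.4537,.1825,.081,-5.4)"
```

```text
clock: 17.85
position: [0.4653, 0.0484, 0.2425]
tool_rot: [0.693, 0.721, 0.0, 0.0]
contact_force: [1.3, -1.3, -0.6]
grip_width: 0.0944
gripper_force: 0.0
clock: 18.48
position: [0.451, 0.1707, 0.242]
tool_rot: [0.737, 0.675, -0.0, 0.0]
contact_force: [0.6, 0.5, -0.6]
grip_width: 0.0941
gripper_force: 0.0
pos [0.451  0.1707 0.242 ] t 18.48 d [0.049 0.006 0.644] dr [0.    0.    0.002] w 0.0941 F [ 0.6  0.5 -0.6]
```

```bash

python3 -m inch '[{"delta_pos":[0.048,0.006,0.1],"dr":[0,0,0],"hand":1},{"delta_pos":[0.048,0.006,0.25],"dr":[0,0,0],"hand":1},{"delta_pos":[0.048,0.006,0.42],"dr":[0,0,0],"hand":1},{"delta_pos":[0.048,0.006,0.57],"dr":[0,0,0],"hand":1},{"delta_pos":[0.048,0.006,0.64],"dr":[0,0,0],"hand":1}]'
python3 -m inch '[{"delta_pos":[0,0,0],"dr":[0,0,0],"hand":0.4},{"delta_pos":[0,0,0],"dr":[0,0,0],"hand":0},{"delta_pos":[0,0,0],"dr":[0,0,0],"hand":-1},{"delta_pos":[0,0,0],"dr":[0,0,0],"hand":-1},{"delta_pos":[0,0,0],"dr":[0,0,0],"hand":-1}]' 15
python3 -c "
from h import *
to(.4843,-.1745,.25,2.2)"
```

```text
clock: 19.1
position: [0.4526, 0.1813, 0.0799]
tool_rot: [0.738, 0.675, -0.002, -0.001]
contact_force: [-0.6, 0.3, 0.0]
grip_width: 0.0944
gripper_force: 0.0
clock: 19.73
position: [0.4538, 0.1832, 0.0821]
tool_rot: [0.737, 0.675, 0.0, 0.0]
contact_force: [0.1, 0.0, 0.4]
grip_width: 0.0475
gripper_force: 0.0
pos [0.4538 0.1832 0.0821] t 19.73 d [-1.414  0.248 -0.672] dr [ 0.   -0.   -0.04] w 0.0475 F [0.1 0.  0.4]
```

Not closed yet, so I'll keep closing.

```bash

python3 -m inch '[{"delta_pos":[0,0,0],"dr":[0,0,0],"hand":-1},{"delta_pos":[0,0,0],"dr":[0,0,0],"hand":-1},{"delta_pos":[0,0,0],"dr":[0,0,0],"hand":-1}]' 15
python3 -c "
from h import *
to(.4843,-.1745,.25,2.2)"
```

```text
clock: 20.1
position: [0.4536, 0.1832, 0.0819]
tool_rot: [0.737, 0.675, 0.0, 0.0]
contact_force: [-0.3, -0.1, 2.7]
grip_width: 0.0398
gripper_force: 15.0
pos [0.4536 0.1832 0.0819] t 20.1 d [-1.414  0.248 -0.672] dr [ 0.   -0.   -0.04] w 0.0398 F [-0.3 -0.1  2.7]
```

```bash

python3 -m inch '[{"delta_pos":[0,0,-0.05],"dr":[0,0,0],"hand":-1},{"delta_pos":[0,0,-0.2],"dr":[0,0,0],"hand":-1},{"delta_pos":[0,0,-0.4],"dr":[0,0,-0.02],"hand":-1},{"delta_pos":[0,0,-0.6],"dr":[0,0,-0.04],"hand":-1},{"delta_pos":[0,0,-0.72],"dr":[0,0,-0.04],"hand":-1}]'
python3 -m inch '[{"delta_pos":[-0.05,0,0],"dr":[0,0,0],"hand":-1},{"delta_pos":[-0.2,0.01,0],"dr":[0,0,0],"hand":-1},{"delta_pos":[-0.4,0.02,0],"dr":[0,0,0],"hand":-1},{"delta_pos":[-0.6,0.04,0],"dr":[0,0,0],"hand":-1},{"delta_pos":[-0.8,0.05,0],"dr":[0,0,0],"hand":-1}]'
python3 -m inch '[{"delta_pos":[-0.2,0.01,0],"dr":[0,0,0],"hand":-1},{"delta_pos":[-0.4,0.01,0],"dr":[0,0,0],"hand":-1},{"delta_pos":[-0.6,0.01,0],"dr":[0,0,0],"hand":-1},{"delta_pos":[-0.6,0.01,0],"dr":[0,0,0],"hand":-1},{"delta_pos":[-0.6,0.01,0],"dr":[0,0,0],"hand":-1}]'
python3 -c "
from h import *
to(.4843,-.1745,.070,2.2)
im,d=get_image('side');cv2.imwrite('pics/s6.png',cv2.resize(im[60:300,220:470],None,fx=2.4,fy=2.4))"
```

```text
clock: 20.72
position: [0.4542, 0.1833, 0.265]
tool_rot: [0.693, 0.72, 0.002, 0.001]
contact_force: [0.0, -0.6, -1.4]
grip_width: 0.0403
gripper_force: 15.0
clock: 21.35
position: [0.4722, -0.0184, 0.2597]
tool_rot: [0.694, 0.72, -0.001, -0.001]
contact_force: [0.5, -0.2, -0.4]
grip_width: 0.0397
gripper_force: 15.0
clock: 21.98
position: [0.4805, -0.1657, 0.2601]
tool_rot: [0.694, 0.72, -0.0, -0.002]
contact_force: [0.5, 1.3, -0.8]
grip_width: 0.04
gripper_force: 15.0
pos [ 0.4805 -0.1657  0.2601] t 21.98 d [-0.038  0.016  0.76 ] dr [-0.001 -0.001 -0.001] w 0.04 F [ 0.5  1.3 -0.8]
```

View pics/s6.png

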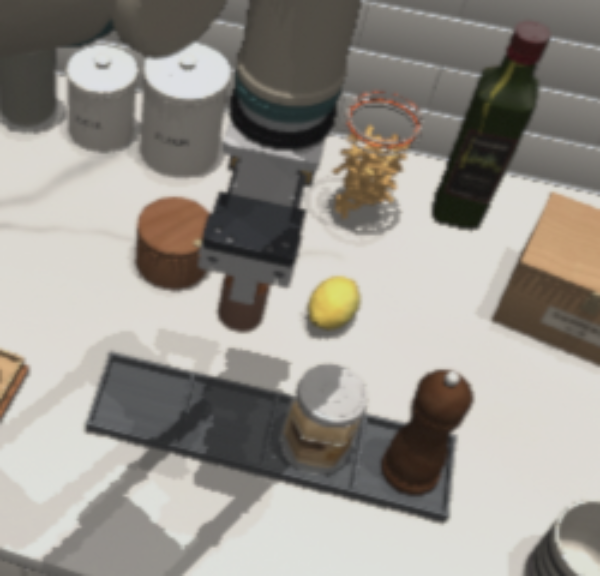

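The jar stands in bay 3 (base near crop (320,450)) and the spice jar hangs above bay 2. Lowering it now.

```bash

python3 -m inch '[{"delta_pos":[-0.03,0.01,0.05],"dr":[0,0,0],"hand":-1},{"delta_pos":[-0.038,0.014,0.2],"dr":[0,0,0],"hand":-1},{"delta_pos":[-0.038,0.014,0.38],"dr":[0,0,0],"hand":-1},{"delta_pos":[-0.038,0.014,0.55],"dr":[0,0,0],"hand":-1},{"delta_pos":[-0.038,0.014,0.65],"dr":[0,0,0],"hand":-1}]'
python3 -m inch '[{"delta_pos":[0,0,0.0],"dr":[0,0,0],"hand":-1},{"delta_pos":[0,0,0],"dr":[0,0,0],"hand":-1}]'
python3 -c "
from h import *
to(.4843,-.1745,.070,2.2)"
```

```text
clock: 22.65
position: [0.4842, -0.1739, 0.0964]
tool_rot: [0.693, 0.721, -0.001, -0.002]
contact_force: [0.0, 0.6, 0.2]
grip_width: 0.0403
gripper_force: 15.0
clock: 22.9
position: [0.4863, -0.1754, 0.0999]
tool_rot: [0.693, 0.721, 0.0, 0.001]
contact_force: [-0.1, -0.4, -0.5]
grip_width: 0.04
gripper_force: 15.0
pos [ 0.4863 -0.1754  0.0999] t 22.9 d [ 0.004 -0.008  0.119] dr [0. 0. 0.] w 0.04 F [-0.1 -0.4 -0.5]
```

```bash

python3 -m inch '[{"delta_pos":[0.002,-0.004,0.03],"dr":[0,0,0],"hand":-1},{"delta_pos":[0.002,-0.004,0.06],"dr":[0,0,0],"hand":-1},{"delta_pos":[0.002,-0.004,0.085],"dr":[0,0,0],"hand":-1},{"delta_pos":[0.002,-0.004,0.1],"dr":[0,0,0],"hand":-1},{"delta_pos":[0.002,-0.004,0.106],"dr":[0,0,0],"hand":-1}]'
python3 -m inch '[{"delta_pos":[0,0,0.003],"dr":[0,0,0],"hand":-1},{"delta_pos":[0,0,0.006],"dr":[0,0,0],"hand":-1}]'
python3 -m inch '[{"delta_pos":[0,0,0],"dr":[0,0,0],"hand":-1},{"delta_pos":[0,0,0.003],"dr":[0,0,0],"hand":-1}]'

```

```text
clock: 23.52
position: [0.4845, -0.1749, 0.0724]
tool_rot: [0.694, 0.72, -0.0, -0.0]
contact_force: [0.7, -0.6, -2.0]
grip_width: 0.0402
gripper_force: 15.0
clock: 23.78
position: [0.4847, -0.1751, 0.0719]
tool_rot: [0.694, 0.72, 0.0, 0.0]
contact_force: [-3.3, 0.1, 7.0]
grip_width: 0.04
gripper_force: 15.0
clock: 24.02
position: [0.4847, -0.1751, 0.0719]
tool_rot: [0.694, 0.72, 0.0, 0.0]
contact_force: [-3.0, 2.6, 14.3]
grip_width: 0.0397
gripper_force: 15.0
```

```bash

python3 -m inch '[{"delta_pos":[0,0,-0.003],"dr":[0,0,0],"hand":-1},{"delta_pos":[0,0,-0.006],"dr":[0,0,0],"hand":0.1},{"delta_pos":[0,0,-0.006],"dr":[0,0,0],"hand":0.5},{"delta_pos":[0,0,-0.006],"dr":[0,0,0],"hand":1},{"delta_pos":[0,0,-0.006],"dr":[0,0,0],"hand":1}]'
python3 -m inch '[{"delta_pos":[0,0,-0.05],"dr":[0,0,0],"hand":1},{"delta_pos":[0,0,-0.2],"dr":[0,0,0],"hand":1},{"delta_pos":[0,0,-0.4],"dr":[0,0,0],"hand":1},{"delta_pos":[0,0,-0.6],"dr":[0,0,0],"hand":1},{"delta_pos":[0.2,-0.02,-0.68],"dr":[0,0,0.02],"hand":1}]'
python3 -c "
from h import *
to(.4445,.093,.25,-5.4)"
```

```text
clock: 24.65
position: [0.4846, -0.175, 0.0718]
tool_rot: [0.694, 0.72, 0.0, -0.0]
contact_force: [-0.8, 0.1, -1.0]
grip_width: 0.0764
gripper_force: 0.0
clock: 25.28
position: [0.4801, -0.1275, 0.246]
tool_rot: [0.718, 0.696, 0.001, 0.004]
contact_force: [-0.4, 0.7, -0.0]
grip_width: 0.0938
gripper_force: 0.0
pos [ 0.4801 -0.1275  0.246 ] t 25.27 d [ 0.877 -0.169 -0.02 ] dr [0.002 0.001 0.02 ] w 0.0938 F [-0.4  0.7 -0. ]
```

```bash

python3 -m inch '[{"delta_pos":[0.2,-0.04,-0.02],"dr":[0,0,0.02],"hand":1},{"delta_pos":[0.4,-0.08,-0.02],"dr":[0,0,0.02],"hand":1},{"delta_pos":[0.6,-0.12,-0.02],"dr":[0,0,0.02],"hand":1},{"delta_pos":[0.8,-0.16,-0.02],"dr":[0,0,0.02],"hand":1},{"delta_pos":[0.86,-0.168,-0.02],"dr":[0,0,0.02],"hand":1}]'
python3 -m inch '[{"delta_pos":[0,0,0],"dr":[0,0,0],"hand":1},{"delta_pos":[0,0,0],"dr":[0,0,0],"hand":1}]'
python3 -c "
from h import *
to(.4445,.093,.131,-5.4)"
```

```text
clock: 25.9
position: [0.4403, 0.0929, 0.2479]
tool_rot: [0.736, 0.677, 0.001, 0.0]
contact_force: [1.0, 0.5, -0.5]
grip_width: 0.0942
gripper_force: 0.0
clock: 26.15
position: [0.4416, 0.0896, 0.2471]
tool_rot: [0.738, 0.675, -0.0, 0.0]
contact_force: [0.9, -0.0, -0.5]
grip_width: 0.0941
gripper_force: 0.0
pos [0.4416 0.0896 0.2471] t 26.15 d [0.015 0.01  0.464] dr [0.    0.    0.002] w 0.0941 F [ 0.9 -0.  -0.5]
```

```bash

python3 -m inch '[{"delta_pos":[0.015,0.01,0.1],"dr":[0,0,0],"hand":1},{"delta_pos":[0.015,0.01,0.25],"dr":[0,0,0],"hand":1},{"delta_pos":[0.015,0.01,0.38],"dr":[0,0,0],"hand":1},{"delta_pos":[0.015,0.01,0.464],"dr":[0,0,0],"hand":1},{"delta_pos":[0.015,0.01,0.464],"dr":[0,0,0],"hand":1}]'
python3 -m inch '[{"delta_pos":[0,0,0],"dr":[0,0,0],"hand":0.3},{"delta_pos":[0,0,0],"dr":[0,0,0],"hand":0},{"delta_pos":[0,0,0],"dr":[0,0,0],"hand":-1},{"delta_pos":[0,0,0],"dr":[0,0,0],"hand":-1},{"delta_pos":[0,0,0],"dr":[0,0,0],"hand":-1}]' 20
python3 -m inch '[{"delta_pos":[0,0,0],"dr":[0,0,0],"hand":-1},{"delta_pos":[0,0,0],"dr":[0,0,0],"hand":-1}]' 20
python3 -c "
from h import *
to(.4808,-.0846,.25,2.2)"
```

```text
clock: 26.78
position: [0.4431, 0.0928, 0.1296]
tool_rot: [0.738, 0.675, -0.002, -0.001]
contact_force: [-0.5, -0.0, 0.2]
grip_width: 0.094
gripper_force: 0.0
clock: 27.4
position: [0.444, 0.0944, 0.1312]
tool_rot: [0.737, 0.675, 0.0, 0.0]
contact_force: [-0.1, -0.9, 1.4]
grip_width: 0.048
gripper_force: 20.2
clock: 27.65
position: [0.444, 0.0944, 0.1312]
tool_rot: [0.737, 0.675, 0.0, 0.0]
contact_force: [0.2, 0.6, 2.4]
grip_width: 0.0472
gripper_force: 20.0
pos [0.444  0.0944 0.1312] t 27.65 d [-0.7    0.21  -0.475] dr [ 0.   -0.   -0.04] w 0.0472 F [0.2 0.6 2.4]
```

```bash

python3 -m inch '[{"delta_pos":[0,0,-0.05],"dr":[0,0,0],"hand":-1},{"delta_pos":[0,0,-0.17],"dr":[0,0,0],"hand":-1},{"delta_pos":[0,0,-0.32],"dr":[0,0,-0.02],"hand":-1},{"delta_pos":[0,0,-0.44],"dr":[0,0,-0.04],"hand":-1},{"delta_pos":[0,0,-0.48],"dr":[0,0,-0.04],"hand":-1}]'
python3 -m inch '[{"delta_pos":[-0.1,0.015,0],"dr":[0,0,0],"hand":-1},{"delta_pos":[-0.28,0.045,0],"dr":[0,0,0],"hand":-1},{"delta_pos":[-0.46,0.075,0],"dr":[0,0,0],"hand":-1},{"delta_pos":[-0.62,0.1,0],"dr":[0,0,0],"hand":-1},{"delta_pos":[-0.72,0.12,0],"dr":[0,0,0],"hand":-1}]'
python3 -m inch '[{"delta_pos":[0,0,0],"dr":[0,0,0],"hand":-1},{"delta_pos":[0,0,0],"dr":[0,0,0],"hand":-1}]'
python3 -c "
from h import *
to(.4808,-.0846,.120,2.2)
im,d=get_image('side');cv2.imwrite('pics/s7.png',cv2.resize(im[60:300,220:470],None,fx=2.4,fy=2.4))"
```

```text
clock: 28.28
position: [0.4448, 0.0944, 0.253]
tool_rot: [0.694, 0.72, 0.001, 0.001]
contact_force: [0.3, -0.0, -1.2]
grip_width: 0.0473
gripper_force: 20.0
clock: 28.9
position: [0.4802, -0.0861, 0.2498]
tool_rot: [0.695, 0.719, -0.001, -0.001]
contact_force: [-0.2, 0.1, -2.0]
grip_width: 0.0471
gripper_force: 20.0
clock: 29.15
position: [0.48, -0.0836, 0.2502]
tool_rot: [0.694, 0.72, -0.0, -0.001]
contact_force: [-0.2, -0.4, -0.9]
grip_width: 0.0471
gripper_force: 20.0
pos [ 0.48   -0.0836  0.2502] t 29.15 d [-0.005  0.004  0.521] dr [-0.001 -0.001 -0.   ] w 0.0471 F [-0.2 -0.4 -0.9]
```

View pics/s7.png

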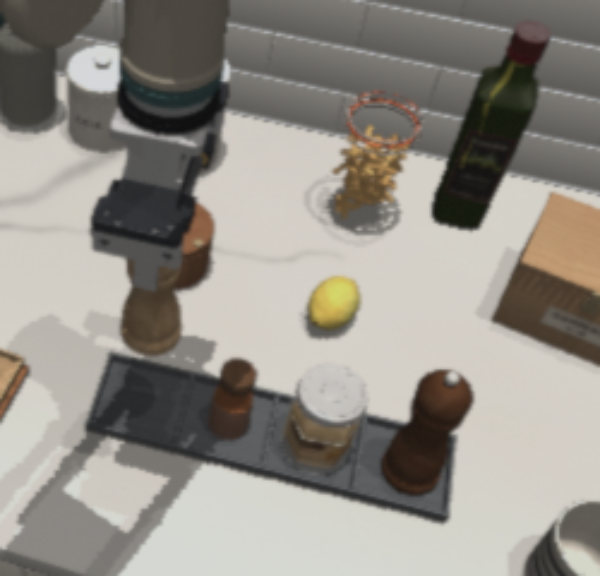

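The other three stand upright in their bays: spice jar (230,425), jar (322,450) and tall mill (412,475). The short mill hangs above bay 1.

```bash

python3 -m inch '[{"delta_pos":[-0.005,0.003,0.05],"dr":[0,0,0],"hand":-1},{"delta_pos":[-0.005,0.003,0.18],"dr":[0,0,0],"hand":-1},{"delta_pos":[-0.005,0.003,0.3],"dr":[0,0,0],"hand":-1},{"delta_pos":[-0.005,0.003,0.4],"dr":[0,0,0],"hand":-1},{"delta_pos":[-0.005,0.003,0.45],"dr":[0,0,0],"hand":-1}]'
python3 -m inch '[{"delta_pos":[0,0,0.0],"dr":[0,0,0],"hand":-1},{"delta_pos":[0,0,0.015],"dr":[0,0,0],"hand":-1},{"delta_pos":[0,0,0.03],"dr":[0,0,0],"hand":-1},{"delta_pos":[0,0,0.045],"dr":[0,0,0],"hand":-1},{"delta_pos":[0,0,0.055],"dr":[0,0,0],"hand":-1}]'
python3 -m inch '[{"delta_pos":[0,0,0.0],"dr":[0,0,0],"hand":-1},{"delta_pos":[0,0,0.003],"dr":[0,0,0],"hand":-1}]'
python3 -c "
from h import *
to(.4808,-.0846,.120,2.2)"
```

```text
clock: 29.82
position: [0.4802, -0.0846, 0.1366]
tool_rot: [0.693, 0.721, -0.001, -0.001]
contact_force: [0.8, 0.3, -1.6]
grip_width: 0.0476
gripper_force: 20.0
clock: 30.45
position: [0.4815, -0.0857, 0.1246]
tool_rot: [0.694, 0.72, 0.0, 0.0]
contact_force: [-0.3, -0.3, -1.8]
grip_width: 0.0474
gripper_force: 20.0
clock: 30.7
position: [0.4816, -0.0857, 0.124]
tool_rot: [0.694, 0.72, 0.0, 0.0]
contact_force: [-0.1, -0.1, -1.8]
grip_width: 0.047
gripper_force: 20.0
pos [ 0.4816 -0.0857  0.124 ] t 30.7 d [ 0.005 -0.003  0.016] dr [ 0.  0. -0.] w 0.047 F [-0.1 -0.1 -1.8]
```

```bash

python3 -m inch '[{"delta_pos":[0,0,0.004],"dr":[0,0,0],"hand":-1},{"delta_pos":[0,0,0.008],"dr":[0,0,0],"hand":-1}]'
python3 -m inch '[{"delta_pos":[0,0,0.003],"dr":[0,0,0],"hand":-1},{"delta_pos":[0,0,0.005],"dr":[0,0,0],"hand":-1}]'

```

```text
clock: 30.95
position: [0.4815, -0.0857, 0.1219]
tool_rot: [0.694, 0.72, 0.0, 0.0]
contact_force: [0.1, -0.3, -1.1]
grip_width: 0.0475
gripper_force: 20.0
clock: 31.2
position: [0.4817, -0.0861, 0.1213]
tool_rot: [0.694, 0.72, -0.0, 0.001]
contact_force: [-0.3, -0.9, 4.6]
grip_width: 0.0472
gripper_force: 20.0
```

Contact at the expected height. Release, then retreat up and away.

```bash

python3 -m inch '[{"delta_pos":[0,0,0],"dr":[0,0,0],"hand":0.1},{"delta_pos":[0,0,0],"dr":[0,0,0],"hand":0.3},{"delta_pos":[0,0,0],"dr":[0,0,0],"hand":1},{"delta_pos":[0,0,0],"dr":[0,0,0],"hand":1},{"delta_pos":[0,0,0],"dr":[0,0,0],"hand":1}]'
python3 -m inch '[{"delta_pos":[0,0,-0.05],"dr":[0,0,0],"hand":1},{"delta_pos":[0,0,-0.2],"dr":[0,0,0],"hand":1},{"delta_pos":[0,0,-0.4],"dr":[0,0,0],"hand":1},{"delta_pos":[0,0,-0.6],"dr":[0,0,0],"hand":1},{"delta_pos":[0.2,0,-0.7],"dr":[0,0,0],"hand":1}]'
python3 -m inch '[{"delta_pos":[0.2,0,0],"dr":[0,0,0],"hand":1},{"delta_pos":[0.4,0,0],"dr":[0,0,0],"hand":1},{"delta_pos":[0.6,0,0],"dr":[0,0,0],"hand":1},{"delta_pos":[0.8,0,0],"dr":[0,0,0],"hand":1},{"delta_pos":[1,0,0],"dr":[0,0,0],"hand":1}]'
python3 -m inch '[{"delta_pos":[0,0,0],"dr":[0,0,0],"hand":1},{"delta_pos":[0,0,0],"dr":[0,0,0],"hand":1}]'
python3 - <<'E'
from h import *
im,d=get_image('side');cv2.imwrite('pics/s8.png',cv2.resize(im[60:300,200:450],None,fx=2.4,fy=2.4))
for n in('top','side'):
    im,d=get_image(n);w=cloud(n,d);x,y,z=np.moveaxis(w,-1,0)
    for N,bx,by in(('short',.4808,-.0846),('spice',.4843,-.1745),('jar',.4877,-.2645),('tall',.4912,-.3544),('salt',.678,-.06)):
        q=w[(abs(x-bx)<.05)&(abs(y-by)<.044)&(z>.05)&(z<.2)]
        t=np.percentile(q[:,2],98) if len(q) else 0;tt=q[q[:,2]>t-.012]
        if len(q):print(n,N,t.round(3),((tt.max(0)+tt.min(0))/2)[:2].round(4))
E
```

```text
clock: 31.82
position: [0.4815, -0.0856, 0.1206]
tool_rot: [0.694, 0.72, 0.0, -0.0]
contact_force: [0.8, 0.4, -0.0]
grip_width: 0.0874
gripper_force: 0.0
clock: 32.45
position: [0.4814, -0.0376, 0.2996]
tool_rot: [0.695, 0.719, 0.001, 0.003]
contact_force: [0.7, 1.4, -0.6]
grip_width: 0.0939
gripper_force: 0.0
clock: 33.08
position: [0.47, 0.2157, 0.2968]
tool_rot: [0.694, 0.72, 0.001, 0.0]
contact_force: [1.1, 0.2, -0.0]
grip_width: 0.094
gripper_force: 0.0
clock: 33.33
position: [0.4701, 0.2137, 0.2962]
tool_rot: [0.693, 0.721, -0.0, 0.0]
contact_force: [0.2, 0.1, -0.1]
grip_width: 0.0941
gripper_force: 0.0
top short 0.144 [ 0.4817 -0.0868]
top spice 0.104 [ 0.4857 -0.174 ]
top jar 0.109 [ 0.4871 -0.2628]
top tall 0.174 [ 0.4903 -0.3555]
top salt 0.07 [ 0.6783 -0.0612]
side short 0.143 [ 0.4824 -0.0884]
side spice 0.104 [ 0.4847 -0.1758]
side jar 0.109 [ 0.4879 -0.265 ]
side tall 0.174 [ 0.4898 -0.3558]
side salt 0.071 [ 0.6785 -0.0618]
```

View pics/s8.png

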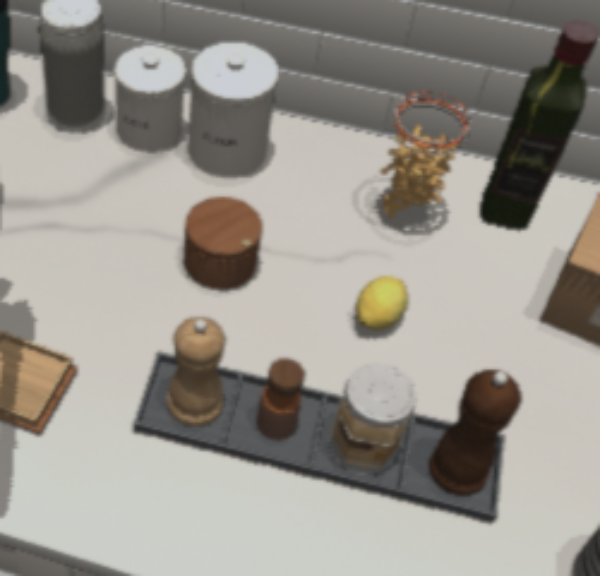

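All four stand upright, one in each bay: short mill (197,390), spice jar (280,410), jar (370,430), tall mill (465,450). Their heights match the bay floor, and the salt cellar (222,243) hasn't moved.

```bash
python3 -c "
from plant import *
print(close_job())"
```

```text
the job is handed in; nothing more can be done
None
```

The job is handed in: the steel rack now holds, left to right, the short mill, spice jar, jar and tall mill, all upright and let go, with the salt cellar where it was; it took about 33 s of the 99 s allowed.

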